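Hold the spice mill at pulse

ROBOT

A 7-joint arm with a two-finger parallel gripper is mounted at the origin on the work surface. World frame = base frame: x ahead of the robot, y to its left, z up, the work surface at z = 0. Lengths are in mm, angles in rad, forces in N, time in s.
With the tool pointing down it reaches from about 425 to 925 mm from the base axis. Payload 6.8 kg.
Tool frame: the origin (TCP) lies midway between the tips of the shut fingers; the grasp point (between the pads) lies 19 mm behind it (manip.grasp_offset is the z of the grasp point in the tool frame, in mm); z points along the fingers, y is the direction in which the jaws open and shut (so a half turn about z gives the same grasp; the last joint's range is limited). The gripper opens to 88 mm and grips with 3 to 60 N. Pads are 20 mm wide; open, the fingers measure 115 mm over their backs; the gripper's body (75 mm by 178 mm) begins 61 mm behind the grasp point.
Start: joints at [1.114, 0.477, 0.022, 1.555, -0.011, 1.109, -0.083], TCP at [230.705, -634.368, 222.664] pointing down, gripper open.
Joint ranges: [-2.96, 2.96], [-0.34, 2.1], [-1.41, 1.46], [0.24, 2.44], [-1.37, 4.51], [0.17, 1.92], [-2.96, 2.96]. Speed limits (rad/s): [2.39, 2.39, 3.14, 3.14, 3.14, 3.14, 3.14].

INTERFACE

Orientations are given as a rotation vector (axis times angle).
In Python, from bench import manip gives the robot as it stands.
- The arm moves only by the shell command python3 -m inch 'ROWS' [FORCE]. ROWS is JSON, a list of rows, each a list of 7 numbers: the shift along the world's x, y, z in cm, then the turn, a rotation vector about the world's x, y, z in degrees, then the closure, from 0 (fully open) to 1 (shut). In form: [[dx, dy, dz, ax, ay, az, gripper], ...]. A call has 1 to 20 rows; each row shifts and turns the commanded pose from where the row before left it; what a row does not reach is not made up. A row lasts 1/12 s, in which the tool goes at most 41.7 mm and 7.16 degrees, less where a joint would pass 70% of its speed; a pose out of reach is approached as far as the arm can. A call is refused whole if a number of a shift passes 4.17 or a number of a turn 7.16, either way. A call with a gripper value outside its range is refused whole. The fingers move at their own pace and stop on an object; FORCE is the grip in N (left out, the last holds). Time passes only in rows, so rows that do not move let the fingers close. It gives the time, the measured TCP pose, the force and the opening at its end, in the units of the state.
- manip.read_state(): the state, without advancing time (a new reading comes with each control period).
- manip.snapshot(name): name is "side" or "top" or "wrist"; returns a dict with "img" (400x640x3 uint8, red, green, blue), "depth" (400x640 float32, mm along the optical axis (not along the pixel's ray), 0 where there is no reading), "K" (3x3 intrinsics, pixels), "R" (3x3) and "t" (3): a world point X has camera coordinates R X + t. Camera axes: x right, y down, z forward; pixel columns grow to the right and rows downward; lengths in mm; the calibration is good to about 2 mm. A picture is of the moment at which its call begins.
- manip.close_job(): hands the job in, once; it reports no verdict.
Trained networks look in the newest picture that a camera, given by its name, has taken for a name from the list of things; names that differ only in an ending like _2 or _b are one class to them, and where a whole thing is asked for, a point or a joint stands for the part that bears it (a point fixed in the world has none). Each returns a list of dicts, best first, with "conf" (0 to 1); they miss things now and then, are a little off and sometimes report something else, mostly with a low value. They report only what shows in the picture. A call takes as long as a camera call. They do not tell look-alikes from the thing itself.
- manip.recognise(query, camera): "xy" ([column, row] as shares, 0 to 1, of the picture: columns of its width, rows of its height, amid what is visible of it).
- manip.silhouettes(query, camera): "pixels" (400x640 bool, what is visible of it) and "xy" ([column, row] as shares, 0 to 1, of the picture: columns of its width, rows of its height, amid what is visible of it).
The state is a dict: "t": time; "qpos": joint angles; "qd": joint speeds; "tau": joint torques, N m; "tool_pos": TCP position; "tcp_rot": TCP orientation; "force": force on the tool from outside, world axes, zero at the start; "wrist_torque": the same for the moment, N m; "grip_width": finger opening in mm.
Only numpy, scipy, OpenCV 4.12 (cv2) and the standard library are available. Lean on these libraries where they do the work, as an engineer would, in place of code of your own. Each camera call takes 0.05 s, during which the arm holds its last target.

TASK

Put the small lid with the bar handle on the spice mill: drop its two lugs into the slots until the rim rests on the collar, twist it clockwise (seen from above) against the spring to the half-way rib, half of its quarter-turn, and keep it held there. Do not let it reach the lock click near the end of the turn, and leave the other things on the counter where they are. Finish with the gripper still holding the lid at half-way; if let go it springs back.

Things in the scene. Friction and masses are not known exactly. Their poses are not given: they have to be found in the camera images.
- lid_grip (a point): grip point of the mill's lid, loose, upright on the counter: on its axis in the upright bar handle (52 mm long, 14 mm thick, from 27 to 64 mm above the underside), 50 mm above the underside; x along the bar, z up. The lid looks the same after a half turn. When fully in the mill this point is 148 mm above the counter
- lid: the same lid (grey plastic, 64 mm high, 0.12 kg), origin centre of underside. Plug 50 mm across, 22 mm high, its lowest 8 mm tapered to 42 mm; on it a flange 80 mm across, 5 mm thick, then the bar. Two opposite lugs in line with the bar stick out of the plug to 33 mm from the axis, 10 mm wide, 8 to 14 mm above the underside
- mill: base of the spice mill, fixed: steel cylinder 116 mm across with a grey collar 100 mm across, flat top 120 mm above the counter. Origin: centre of underside, on the counter; z up. Its +x and -x are the directions of the two slots: lid's bar along the mill's x = lugs over the slots. Fully in, the flange rests on the collar, the lid's underside 98 mm above the counter
- mill_mouth (a point): centre of the collar's top: a round mouth 55 mm across with two opposite slots 15 mm wide, out to 36 mm from the axis. Turned clockwise from above the lugs run under the collar (3 mm play up and down); anticlockwise is blocked. Spring catches start to click at about 67 deg, hard stop (lock, wide black pads on the rim) at 90 deg
- half_rib (a point): one of the two thin black ribs on the collar's rim, 45.5 mm from the axis, that mark half-way: 45 deg clockwise (from above) of the slots; the bar must point at the ribs
- pulse_ring (a joint): angle of the sprung ring inside the mill, rad, 0 at rest, growing as the lugs push it clockwise. The lugs meet it after about 0.1 rad, so it reads the lid's turn less about 0.1: about 0.69 at half-way, 1.1 where the click begins. Its spring asks 0.02 N m at rest, 0.07 N m at half-way, and turns the lid back if let go
- pot_lid: bystander: round grey plastic lid of another pot, 110 mm across, 36 mm high with a small round knob; no bar, does not fit the mill. Origin: centre of its underside
- bento: bystander: two-tier bamboo bento box, 114 x 184 x 100 mm. Origin: centre of its underside
- sandwich_case: bystander: clear plastic sandwich case, 140 x 140 x 54 mm. Origin: centre of its underside
- spoon: bystander: steel spoon, 170 mm, lying along its x axis. Origin: under its middle
- muffin_cup0: bystander: blue silicone muffin cup, 68 mm across the top, 33 mm high. Origin: centre of its underside
- muffin_cup1: bystander: the other muffin cup, same size. Origin: centre of its underside
- grater: bystander: small white plastic grater lying flat, 70 mm wide, 200 mm long with its loop handle at -x, 12 mm high. Origin: under the middle of its blade
Not all that is in view belongs to the job. What is shaped like the lid but blue or turquoise is not meant.

How it is judged:
By the outcome, as a careful person would: the job done as asked, in the order asked, and still so for the second after the job is handed in, while the arm keeps its last pose, push and grip.
It also fails if it takes over 43 s, if anything falls off the work surface, if the arm or the gripper's body presses on something with over 40 N, if the wrist force passes 120 N, or if a joint passes its speed limit or range.

## Working session

There is one attempt and no reset: what is moved stays moved. The work goes in short steps, Python scripts to look and compute and a shell command to move; the robot and the scene stay as the last step left them, time stands still between calls to the robot, and variables do not carry over. Pictures are saved under pics/ and viewed, and the job is handed in when it is done.

```bash
ls; mkdir -p pics
python3 - <<'E'
from bench import manip
import cv2
s=manip.read_state(); print({k:(s[k]) for k in ('t','tool_pos','tcp_rot','force','grip_width')}, manip.grasp_offset)
for c in ("top","side","wrist"):
    d=manip.snapshot(c); cv2.imwrite(f"pics/{c}0.png",d["img"][:,:,::-1])
    print(c,d["K"].tolist(),d["t"])
    for q in ("lid","mill","half_rib","mill_mouth","lid_grip","pot_lid"):
        print(q,[(round(r["conf"],2),round(r["xy"][0]*640),round(r["xy"][1]*400)) for r in manip.recognise(q,c)])
E
```

```text
pics
{'t': 0.0, 'tool_pos': array([ 230.44716445, -633.8341806 ,  221.70760334]), 'tcp_rot': array([-3.09228209e+00, -5.44799727e-01,  7.29283937e-04]), 'force': array([ 0.94848221, -1.04056791,  0.33872563]), 'grip_width': 87.90094799902785} -18.700000000000003
top [[469.0043635626715, 0.0, 317.37704512792254], [0.0, 469.0043635626715, 191.89062778227427], [0.0, 0.0, 1.0]] [ -14.72776111  563.23379671 1568.78519141]
lid [(0.93, 212, 240), (0.71, 244, 210), (0.59, 245, 169), (0.57, 254, 248), (0.19, 320, 188)]
mill [(0.76, 320, 189)]
half_rib [(0.73, 317, 184)]
mill_mouth [(0.76, 321, 187)]
lid_grip [(0.78, 259, 248), (0.73, 246, 206), (0.72, 250, 168), (0.68, 212, 238)]
pot_lid [(0.95, 380, 194)]
side [[490.1290002928634, 0.0, 316.7826201543548], [0.0, 490.1290002928634, 205.7084565110024], [0.0, 0.0, 1.0]] [ 527.3937135   187.13507217 1600.19232971]
lid [(0.97, 265, 259), (0.89, 350, 274), (0.61, 307, 270), (0.61, 324, 305)]
mill [(0.7, 309, 204)]
half_rib [(0.55, 314, 208)]
mill_mouth [(0.91, 311, 205)]
lid_grip [(0.91, 352, 269), (0.66, 308, 271), (0.57, 324, 303)]
pot_lid [(0.97, 336, 178)]
wrist [[335.9662784886667, 0.0, 318.9018923861607], [0.0, 335.9662784886667, 204.67249284362978], [0.0, 0.0, 1.0]] [-674.78365596  -35.01183999  391.38584025]
lid []
mill []
half_rib []
mill_mouth []
lid_grip []
pot_lid []
```

View pics/top0.png

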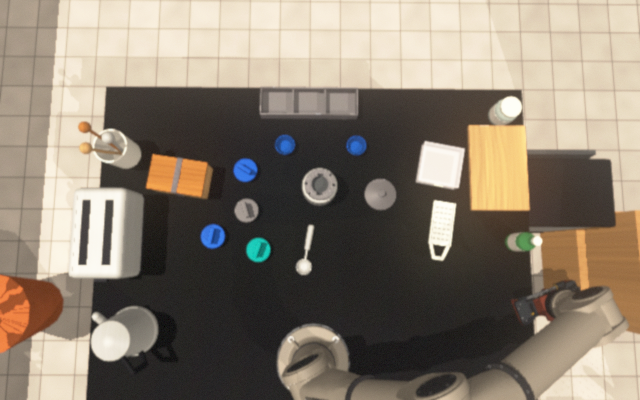

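View pics/side0.png

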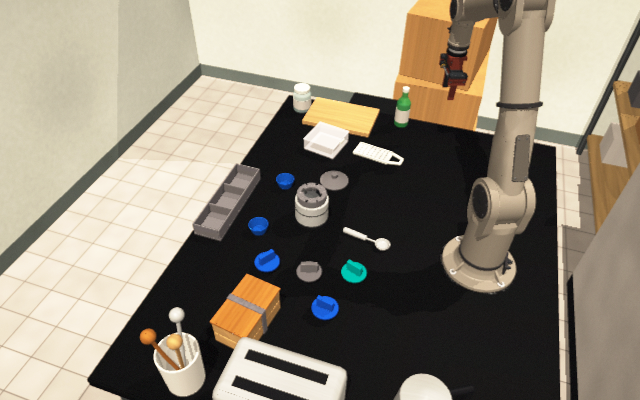

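Run:
```python
import cv2
a=cv2.imread('pics/top0.png')[140:290,180:360];b=cv2.imread('pics/side0.png')[160:330,235:385]
cv2.imwrite('pics/topc.png',cv2.resize(a,(720,600),interpolation=cv2.INTER_CUBIC))
cv2.imwrite('pics/sidec.png',cv2.resize(b,(525,595),interpolation=cv2.INTER_CUBIC))
```

```text
(no output)
```

View pics/topc.png

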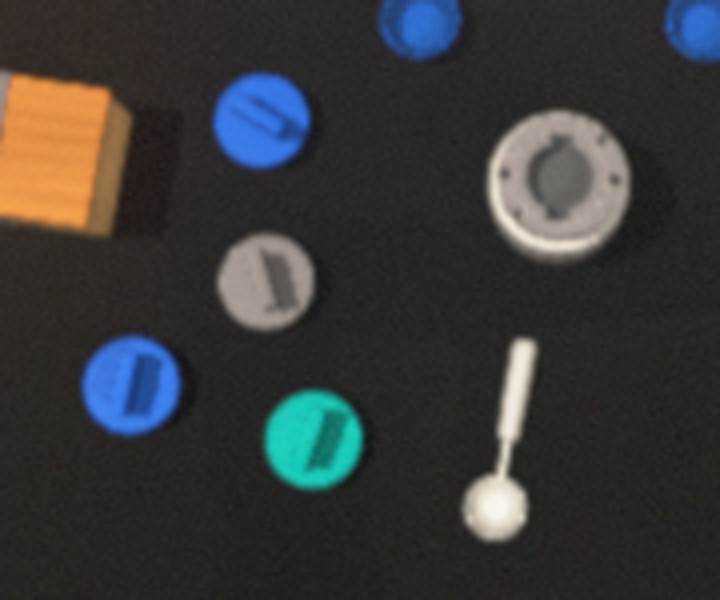

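View pics/sidec.png

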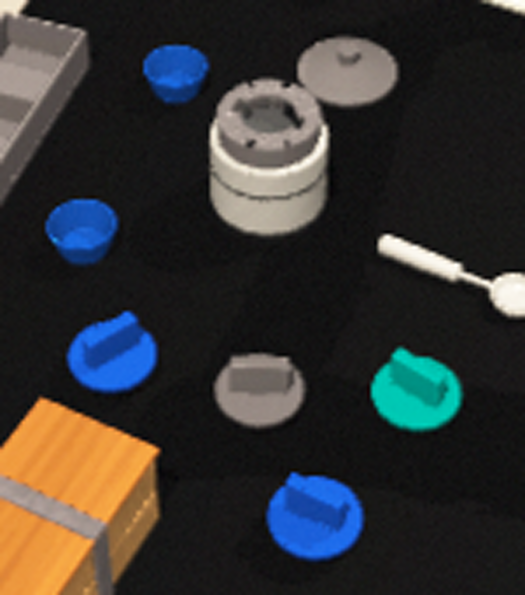

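In the top image, the look-alikes are blue (245,169), blue (212,237), turquoise (258,249) and grey (246,210). Only the grey one has both the right colour and a bar handle, and the crop confirms it. The mill is at (320,187), with its slots roughly vertical in the image.

```bash
cat > h.py <<'E'
import numpy as np, cv2
from bench import manip
def cloud(d):
    v,u=np.mgrid[0:400,0:640]; z=d["depth"].astype(float)
    K=d["K"]; P=np.stack([(u-K[0,2])/K[0,0]*z,(v-K[1,2])/K[1,1]*z,z],-1)
    W=(P-d["t"])@d["R"]
    W[z<=0]=np.nan
    return W
def ray(d,px,z):
    K=d["K"];R=d["R"];c=-R.T@d["t"]
    px=np.atleast_2d(px).astype(float)
    r=np.c_[(px[:,0]-K[0,2])/K[0,0],(px[:,1]-K[1,2])/K[1,1],np.ones(len(px))]@R
    return c+r*((z-c[2])/r[:,2])[:,None]
E
python3 - <<'E'
from h import *
for c,px in (("top",[(246,210),(320,187)]),("side",[(309,271),(311,205)])):
    d=manip.snapshot(c); W=cloud(d)
    print(c, "cam",-d["R"].T@d["t"], d["R"].round(2).tolist())
    for i,p in enumerate(px):
        print(ray(d,p,[27,120][i]).round())
        x0,y0=ray(d,p,[27,120][i])[0,:2]
        m=(np.hypot(W[...,0]-x0,W[...,1]-y0)<75)
        for lo,hi in ((18,38),(45,75),(105,130)):
            q=W[m&(W[...,2]>lo)&(W[...,2]<hi)]
            if len(q)>10:
                (cx,cy),r=cv2.minEnclosingCircle(q[:,:2].astype(np.float32)); w,v=np.linalg.eigh(np.cov(q[:,:2].T))
                print(' z',lo,len(q),q.mean(0).round(1),'circ',round(cx,1),round(cy,1),round(r,1),'medz',np.median(q[:,2]).round(1),'ang',np.degrees(np.arctan2(v[1,1],v[0,1])).round(1), np.sqrt(w).round(1))
E
```

```text
top cam [ 360.58616206    2.37937001 1627.42377757] [[0.0, -1.0, 0.01], [-0.99, -0.0, -0.13], [0.13, -0.01, -0.99]]
[[501. 231.  27.]]
 z 18 346 [501.2 229.9  28.3] circ 502.5 230.7 40.0 medz 28.2 ang 110.5 [20.8 21.9]
 z 45 73 [501.8 229.6  62.9] circ 502.1 230.7 25.7 medz 63.8 ang -162.1 [ 4.4 15.4]
[[569. -20. 120.]]
 z 18 22 [529.9 -19.4  28.8] circ 553.8 -12.6 51.0 medz 28.6 ang 84.2 [ 9.9 27.9]
 z 45 28 [533.7 -16.7  62.4] circ 568.3 -15.8 56.9 medz 64.1 ang 86.1 [13.3 32.7]
 z 105 507 [579.4 -18.3 120.3] circ 579.9 -18.5 50.3 medz 120.7 ang -176.4 [28.7 29. ]
side cam [ 186.17883402 1133.74017649 1246.49501015] [[-0.95, -0.32, 0.01], [-0.23, 0.66, -0.72], [0.22, -0.68, -0.7]]
[[504. 233.  27.]]
 z 18 285 [502.5 242.3  27.7] circ 505.5 229.8 41.8 medz 27.7 ang -158.9 [17.2 22.2]
 z 45 117 [505.7 235.3  58.3] circ 506.0 235.0 25.3 medz 59.3 ang -162.1 [ 4.2 14.7]
[[564.  41. 120.]]
 z 18 129 [569.8  24.5  28.3] circ 579.5 -2.8 56.0 medz 27.7 ang -159.1 [12.6 33.6]
 z 45 205 [568.6  26.   60.4] circ 579.7 -3.3 55.4 medz 60.3 ang -158.9 [11.4 31.5]
 z 105 261 [574.5  11.  117.7] circ 581.1 -6.8 47.6 medz 118.8 ang -158.4 [14.8 27.9]
```

Run:
```python
from h import *
from scipy.spatial.transform import Rotation as Ro
d=manip.snapshot("wrist"); s=manip.read_state()
T=Ro.from_rotvec(s["tcp_rot"]).as_matrix()
c=-d["R"].T@d["t"]
print("cam in tool",T.T@(c-s["tool_pos"]),"\ntool axes\n",T.round(3),"\ncam axes in tool\n",(T.T@d["R"].T).round(3))
```

```text
cam in tool [ 7.75294870e+01  5.11982693e-02 -1.62023079e+02] 
tool axes
 [[ 0.94   0.342  0.   ]
 [ 0.342 -0.94  -0.   ]
 [ 0.     0.    -1.   ]] 
cam axes in tool
 [[ 0.001 -0.959 -0.282]
 [ 1.     0.002 -0.001]
 [ 0.001 -0.282  0.959]]
```

```bash
python3 -m inch '[[0,1,2,0,0,0,0],[0.8,2.5,2,0,0,0,0],[1.75,3.2,2,0,0,0,0],[1.9,3.3,1,0,0,0,0],[1.9,3.3,0,0,0,0,0],[1.9,3.3,0,0,0,0,0],[1.9,3.3,0,0,0,0,0],[1.9,3.3,0,0,0,0,0],[1.9,3.3,0,0,0,0,0],[1.9,3.3,0,0,0,0,0],[1.9,3.3,0,0,0,0,0],[1.9,3.3,0,0,0,0,0],[1.9,3.3,0,0,0,0,0],[1.9,3.3,0,0,0,0,0],[1.9,3.3,0,0,0,0,0],[1.9,3.3,0,0,0,0,0],[1.9,3.3,0,0,0,0,0],[1.6,3.0,0,0,0,0,0],[0.8,2.0,0,0,0,0,0]]'
```

```text
t: 2.78
tool_pos: [547.7, -51.3, 292.9]
tcp_rot: [-3.092, -0.551, -0.002]
force: [0.8, -0.4, -0.8]
grip_width: 87.9
```

Run:
```python
from h import *
d=manip.snapshot("wrist"); cv2.imwrite("pics/w1.png",d["img"][:,:,::-1])
print([(r["conf"],r["xy"][0]*640,r["xy"][1]*400) for r in manip.recognise("half_rib","wrist")])
# rectified top-view of plane z=120 around nominal centre
cx,cy=580,-18.5; S=5; N=600
j,i=np.mgrid[0:N,0:N]; X=cx+(N/2-j)/S; Y=cy+(N/2-i)/S
P=np.stack([X,Y,np.full_like(X,120)],-1)@d["R"].T+d["t"]
K=d["K"]; u=K[0,0]*P[...,0]/P[...,2]+K[0,2]; v=K[1,1]*P[...,1]/P[...,2]+K[1,2]
r=cv2.remap(d["img"],u.astype(np.float32),v.astype(np.float32),cv2.INTER_CUBIC)
cv2.imwrite("pics/w1r.png",r[:,:,::-1])
W=cloud(d); m=(np.hypot(W[...,0]-580,W[...,1]+18)<60)&(abs(W[...,2]-120)<5); q=W[m]
print(len(q),np.median(q[:,2]),cv2.minEnclosingCircle(q[:,:2].astype(np.float32)))
```

```text
[(0.6, 296.704, 138.2)]
5461 119.94389644098071 ((581.3948974609375, -17.275827407836914), 50.196006774902344)
```

View pics/w1.png

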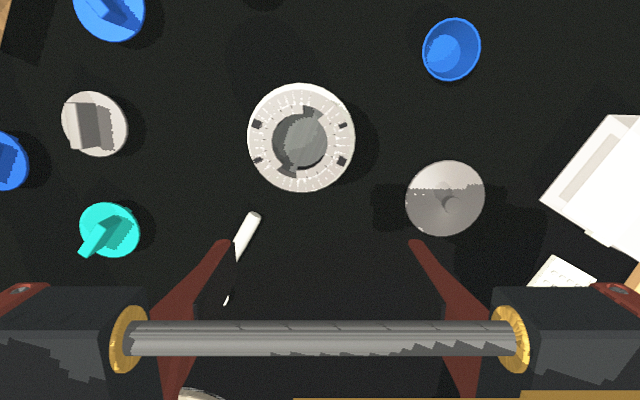

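View pics/w1r.png

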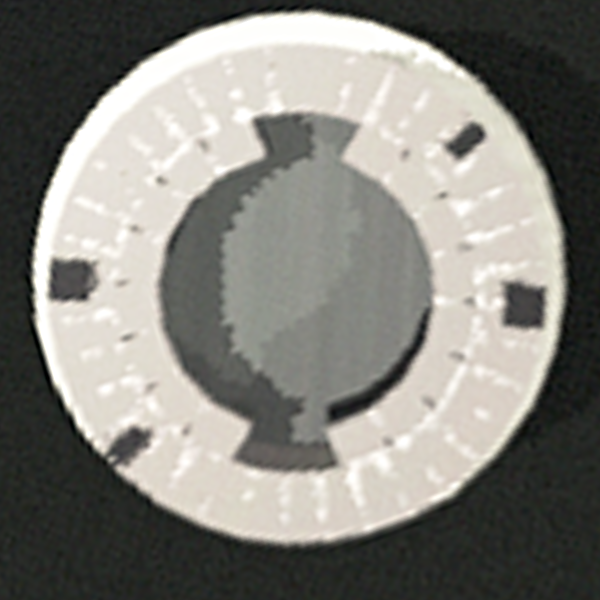

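Mill in the rectified crop (5 px/mm): slots at (307,122) and (286,460), ribs at (467,139) and (130,444), pads at (72,280) and (524,305). That puts the centre at about (581.5,-17.8), slot axis at -3.2° and ribs at about -48°. Next I move over the lid.

```bash
python3 -m inch '[[-0.2,2,0,0,0,0,0],[-0.5,3.6,0,0,0,0,0],[-0.5,3.7,0,0,0,0,0],[-0.6,3.7,-0.5,0,0,0,0],[-0.6,3.7,-1,0,0,0,0],[-0.6,3.7,-1,0,0,0,0],[-0.5,3.7,-1,0,0,0,0],[-0.5,2.6,-0.5,0,0,0,0],[-0.4,1.4,0,0,0,0,0],[0,0,0,0,0,0,0]]'
cat > rect.py <<'E'
from h import *
def rect(d,cx,cy,z,S=5,N=600):
    j,i=np.mgrid[0:N,0:N]; X=cx+(N/2-j)/S; Y=cy+(N/2-i)/S
    P=np.stack([X,Y,np.full_like(X,z)],-1)@d["R"].T+d["t"]
    K=d["K"]; u=K[0,0]*P[...,0]/P[...,2]+K[0,2]; v=K[1,1]*P[...,1]/P[...,2]+K[1,2]
    return cv2.remap(d["img"],u.astype(np.float32),v.astype(np.float32),cv2.INTER_CUBIC)[:,:,::-1]
def bar(d,x0,y0,base=0):
    W=cloud(d); m=np.hypot(W[...,0]-x0,W[...,1]-y0)<60
    q=W[m&(abs(W[...,2]-base-64)<2.5)]
    (c,sz,a)=cv2.minAreaRect(q[:,:2].astype(np.float32))
    if sz[0]<sz[1]: a+=90
    w,v=np.linalg.eigh(np.cov(q[:,:2].T))
    print("bar n",len(q),"rect c",np.round(c,1),"sz",np.round(sz,1),"ang",round(((a+90)%180)-90,1),"mean",q.mean(0).round(1),"pca",np.degrees(np.arctan(v[1,1]/v[0,1])).round(1))
    q=W[m&(abs(W[...,2]-base-27)<3)]
    print("flange",len(q),cv2.minEnclosingCircle(q[:,:2].astype(np.float32)),np.median(q[:,2]))
E
python3 - <<'E'
from rect import *
d=manip.snapshot("wrist"); cv2.imwrite("pics/w2.png",d["img"][:,:,::-1])
bar(d,502.5,230.5)
cv2.imwrite("pics/w2r.png",rect(d,502.5,230.5,64))
s=manip.read_state(); print(s["tool_pos"],s["qpos"].round(3),s["tcp_rot"])
E
```

```text
t: 3.72
tool_pos: [500.7, 228.5, 252.5]
tcp_rot: [-3.091, -0.553, 0.001]
force: [0.0, -0.0, -0.3]
grip_width: 87.8
bar n 612 rect c [503.6 231.7] sz [51.8 13.9] ang 17.5 mean [504.4 232.   63.7] pca 17.8
flange 2894 ((503.6929931640625, 231.9317169189453), 39.83226013183594) 26.84659833812274
[501.86107334 225.98593224 252.62393156] [-0.096  0.291 -0.534  1.792  0.164  1.103 -1.906] [ 3.09312176e+00  5.48419777e-01 -3.64183747e-04]
```

View pics/w2r.png

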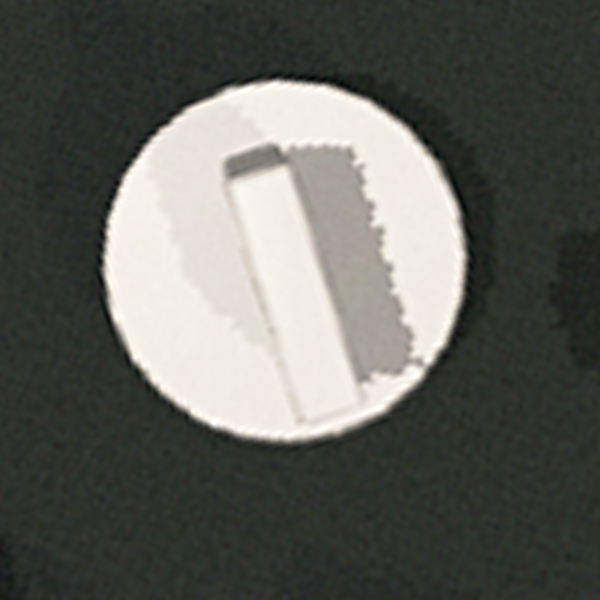

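View pics/w2.png

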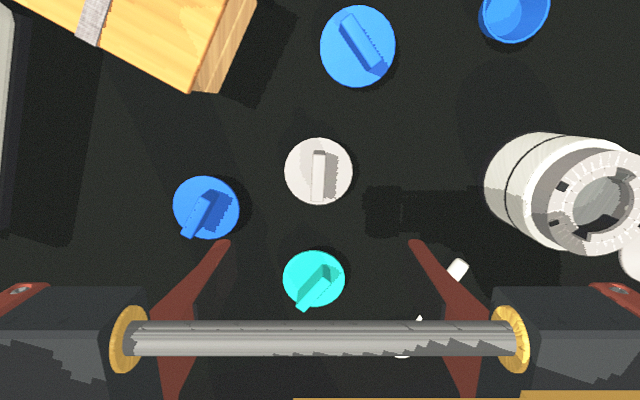

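The crop shows the grey lid, bar centre at (503.6,231.7), bar angle 17.7°. I align and descend to just above the bar.

```bash
python3 -m inch '[[0.23,0.47,-1.5,0,0,-2.4,0],[0,0,-3.5,0,0,0,0],[0,0,-3.5,0,0,0,0],[0,0,-3.5,0,0,0,0],[0,0,-2,0,0,0,0],[0,0,-0.5,0,0,0,0],[0,0,0,0,0,0,0],[0,0,0,0,0,0,0]]'
python3 - <<'E'
from rect import *
d=manip.snapshot("wrist"); cv2.imwrite("pics/w3.png",d["img"][:,:,::-1])
try: bar(d,503.6,231.7)
except Exception as e: print(e)
from scipy.spatial.transform import Rotation as Ro
for i in range(2):
    s=manip.read_state(); T=Ro.from_rotvec(s["tcp_rot"]).as_matrix(); print(s["tool_pos"],np.degrees(np.arctan2(T[1,0],T[0,0])),T[:,2].round(3)); manip.snapshot("wrist")
E
```

```text
t: 4.43
tool_pos: [505.9, 229.3, 108.8]
tcp_rot: [3.105, 0.477, 0.002]
force: [0.6, 0.7, 0.6]
grip_width: 88.1
bar n 1530 rect c [503.6 231.6] sz [52.  13.6] ang 17.8 mean [504.6 231.7  63.7] pca 17.3
flange 6429 ((503.4718933105469, 231.3905029296875), 40.02693557739258) 26.858476969284844
[506.10312351 229.95944043 109.38137558] 17.497868080300762 [ 0.003  0.001 -1.   ]
[506.09637911 230.35078633 109.60476743] 17.52046851833216 [ 0.003  0.001 -1.   ]
```

View pics/w3.png

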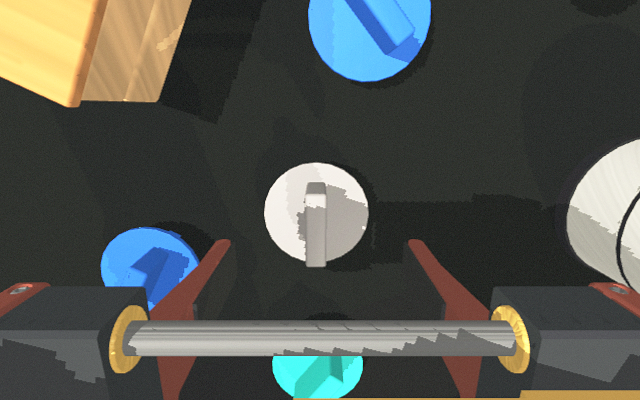

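```bash
python3 -m inch '[[-0.25,0.14,-2.0,0,0,0,0],[0,0,-2.5,0,0,0,0],[0,0,-2,0,0,0,0],[0,0,-1,0,0,0,0],[0,0,-0.1,0,0,0,0],[0,0,0,0,0,0,0],[0,0,0,0,0,0,1],[0,0,0,0,0,0,1],[0,0,0,0,0,0,1],[0,0,0,0,0,0,1],[0,0,0,0,0,0,1],[0,0,0,0,0,0,1],[0,0,0,0,0,0,1],[0,0,0,0,0,0,1],[0,0,0,0,0,0,1],[0,0,0,0,0,0,1]]' 40
```

```text
t: 5.92
tool_pos: [502.0, 231.7, 31.6]
tcp_rot: [3.105, 0.48, -0.0]
force: [0.3, -0.0, -0.3]
grip_width: 24.6
```

```bash
python3 -m inch '[[0,0,0,0,0,0,1],[0,0,0,0,0,0,1],[0,0,0,0,0,0,1],[0,0,0,0,0,0,1]]' 40
python3 - <<'E'
from rect import *
d=manip.snapshot("wrist"); cv2.imwrite("pics/w4.png",d["img"][:,:,::-1])
E
```

```text
t: 6.25
tool_pos: [501.9, 231.6, 31.6]
tcp_rot: [3.105, 0.48, -0.0]
force: [0.3, -0.3, -0.5]
grip_width: 13.9
```

View pics/w4.png

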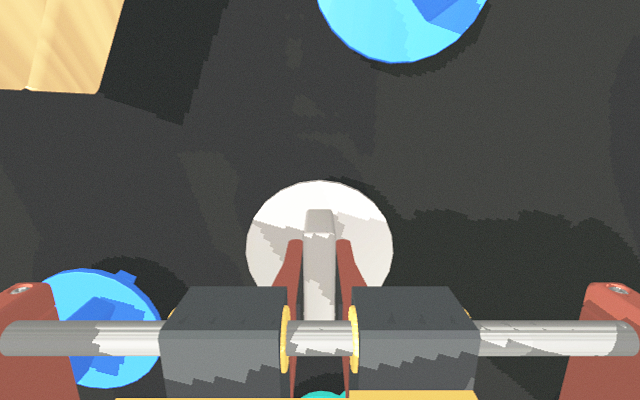

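```bash
python3 -m inch '[[0,0,1,0,0,0,1],[0,0,2.5,0,0,0,1],[0,0,3.5,0,0,0,1],[0,0,3.5,0,0,0,1],[0,0,3.5,0,0,0,1],[0.5,-1.5,1.5,0,0,-2,1],[0.9,-2.8,0.5,0,0,-2.6,1],[1,-3.3,0,0,0,-2.6,1],[1,-3.3,0,0,0,-2.6,1],[1,-3.3,0,0,0,-2.6,1],[1,-3.3,0,0,0,-2.6,1],[1,-3.3,0,0,0,-2.6,1],[0.9,-2.5,0,0,0,-2,1],[0.6,-1.65,0,0,0,-1.1,1],[0,0,0,0,0,0,1],[0,0,0,0,0,0,1]]' 40
cat > chk.py <<'E'
from rect import *
import sys
from scipy.spatial.transform import Rotation as Ro
from scipy.optimize import least_squares
def run(name):
    d=manip.snapshot("wrist"); cv2.imwrite(f"pics/{name}.png",d["img"][:,:,::-1])
    P=[];A=[]
    for i in range(2):
        s=manip.read_state(); P.append(s["tool_pos"]); T=Ro.from_rotvec(s["tcp_rot"]).as_matrix(); A.append(np.degrees(np.arctan2(T[1,0],T[0,0]))); manip.snapshot("top")
    p=np.mean(P,0); print("tcp",p.round(1),"yaw",np.round(A,2),"tilt",T[:,2].round(4),"q",s["qpos"].round(2),"F",s["force"].round(1),s["wrist_torque"].round(2),s["grip_width"],s["t"])
    W=cloud(d); zf=p[2]-31.6+27
    m=(np.hypot(W[...,0]-p[0],W[...,1]-p[1])<50)&(abs(W[...,2]-zf)<5); q=W[m]
    print("flange top z",np.median(q[:,2]).round(1),"expected",zf.round(1),len(q))
    # image outline of flange: outer boundary pixels facing away
    lab=m.astype(np.uint8); 
    pts=[]
    for u in range(640):
        v=np.flatnonzero(lab[:,u])
        if len(v): pts.append(W[v[0],u])
    pts=np.array(pts)
    r=least_squares(lambda c:np.hypot(pts[:,0]-c[0],pts[:,1]-c[1])-40,p[:2],loss="soft_l1")
    off=T.T@np.r_[r.x-p[:2],0]
    print("lid centre",r.x.round(1),"rms",np.sqrt(np.mean(r.fun**2)).round(2),"in tool",off.round(1))
    return d,p,r.x
E
python3 - <<'E'
from chk import *
run("w5")
E
```

```text
t: 7.63
tool_pos: [581.0, -17.8, 191.9]
tcp_rot: [-3.14, 0.086, 0.0]
force: [0.4, 1.3, -1.2]
grip_width: 14.2
tcp [580.7 -15.9 191.9] yaw [-3.02 -2.94] tilt [-2.0e-04  1.2e-03 -1.0e+00] q [ 0.2   0.38 -0.35  1.8   0.15  0.99 -1.84] F [-0.6  0.3 -0.8] [ 0.12  0.04 -0.02] 13.92001685156783 7.7333
flange top z 187.2 expected 187.3 8694
lid centre [581.9 -17.6] rms 0.18 in tool [ 1.3  1.6 -0. ]
```

View pics/w5.png

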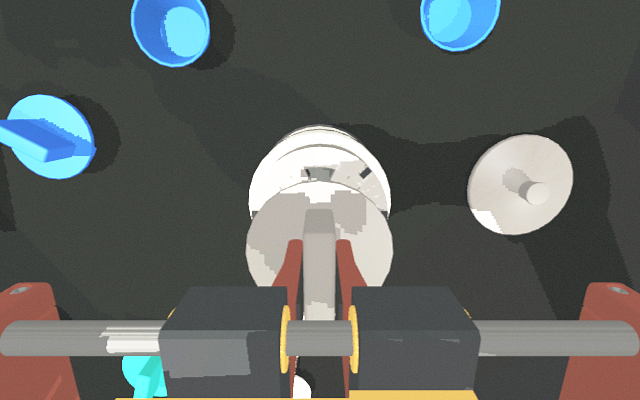

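Run:
```python
from chk import *
d,p,c=run("w6")
W=cloud(d); m=(np.hypot(W[...,0]-581,W[...,1]+18)<56)&(abs(W[...,2]-120)<3)
pts=[]
for u in range(640):
    v=np.flatnonzero(m[:,u])
    if len(v): pts.append(W[v[0],u])
pts=np.array(pts); pts=pts[pts[:,0]>590]
r=least_squares(lambda c:np.hypot(pts[:,0]-c[0],pts[:,1]-c[1])-50,[581,-18],loss="soft_l1")
print("mill",r.x,np.sqrt(np.mean(r.fun**2)),len(pts))
m=(np.hypot(W[...,0]-p[0],W[...,1]-p[1])<40)&(abs(W[...,2]-224)<3); q=W[m]
w,v=np.linalg.eigh(np.cov(q[:,:2].T)); print("bar",len(q),q.mean(0),np.degrees(np.arctan(v[1,1]/v[0,1])),np.sqrt(w))
cv2.imwrite("pics/w6r.png",rect(d,581.5,-17.8,120))
```

```text
tcp [580.7 -15.7 191.8] yaw [-2.92 -2.94] tilt [-0.e+00  6.e-04 -1.e+00] q [ 0.2   0.38 -0.35  1.8   0.15  0.99 -1.84] F [0.2 0.1 0.1] [ 0.03  0.04 -0.02] 14.028502195774141 7.8833
flange top z 187.2 expected 187.2 8703
lid centre [581.6 -15.2] rms 0.19 in tool [ 0.9 -0.5  0. ]
mill [581.52016575 -17.56226549] 0.14744753390384563 136
bar 3153 [588.70138912 -15.68183147 223.98024516] -2.9473724936125976 [ 5.30678749 11.64621279]
```

View pics/w6r.png

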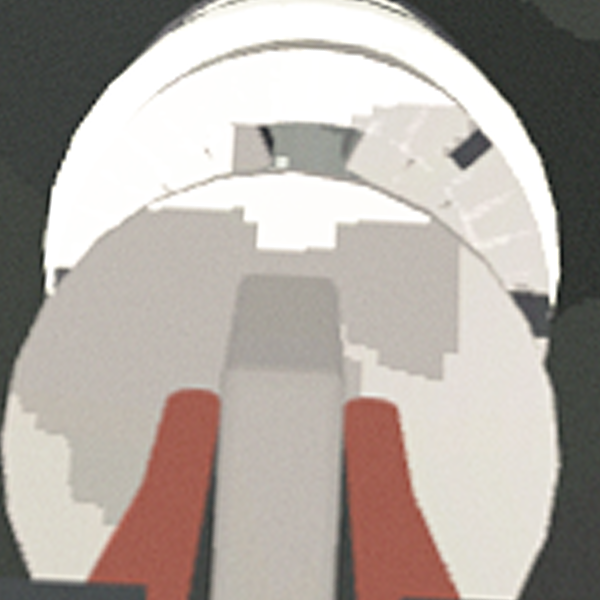

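```bash
python3 -m inch '[[0,-0.23,0,0,0,0,1],[0,0,-1,0,0,0,1],[0,0,-1.5,0,0,0,1],[0,0,-1,0,0,0,1],[0,0,-0.5,0,0,0,1],[0,0,0,0,0,0,1],[0,0,0,0,0,0,1]]' 40
python3 - <<'E'
from chk import *
run("w7")
E
```

```text
t: 8.52
tool_pos: [580.9, -20.0, 151.4]
tcp_rot: [-3.14, 0.085, 0.001]
force: [-0.2, -0.1, -0.5]
grip_width: 13.5
tcp [581.4 -20.  152. ] yaw [-3.11 -3.11] tilt [ 9.e-04  1.e-04 -1.e+00] q [ 0.19  0.42 -0.34  1.83  0.17  0.91 -1.85] F [ 0.5  0.5 -0.7] [0.05 0.01 0.03] 13.815813591938054 8.6167
flange top z 146.7 expected 147.4 8715
lid centre [581.8 -19.8] rms 0.18 in tool [ 0.5 -0.2  0. ]
```

```bash
python3 -m inch '[[0,0.2,0,0,0,0,1],[0,0,0,0,0,0,1],[0,0,0,0,0,0,1]]' 40
python3 - <<'E'
from chk import *
run("w8")
run("w8")
E
```

```text
t: 8.92
tool_pos: [581.2, -17.8, 152.0]
tcp_rot: [-3.14, 0.085, -0.001]
force: [0.3, 1.1, -1.3]
grip_width: 13.7
tcp [581.1 -18.  151.9] yaw [-3.11 -3.11] tilt [ 3.e-04 -1.e-04 -1.e+00] q [ 0.19  0.42 -0.34  1.83  0.17  0.91 -1.86] F [-0.2  0.4 -1.8] [ 0.04  0.01 -0.  ] 14.020128362166234 9.0167
flange top z 147.4 expected 147.3 8692
lid centre [582.1 -17.6] rms 0.18 in tool [ 1.  -0.5  0. ]
tcp [581.  -18.1 151.7] yaw [-3.12 -3.12] tilt [ 1.e-04 -1.e-04 -1.e+00] q [ 0.19  0.42 -0.34  1.83  0.17  0.91 -1.86] F [-0.1 -0.2 -0.7] [ 0.01 -0.01  0.  ] 13.618001998685846 9.1667
flange top z 147.1 expected 147.1 8697
lid centre [582.  -17.9] rms 0.17 in tool [ 1.  -0.3  0. ]
```

Centred to within 0.5 mm. I lower it in.

```bash
python3 -m inch '[[0,0,-0.5,0,0,0,1],[0,0,-0.5,0,0,0,1],[0,0,-0.5,0,0,0,1],[0,0,-0.3,0,0,0,1],[0,0,0,0,0,0,1],[0,0,0,0,0,0,1]]' 40
python3 - <<'E'
from chk import *
run("w9")
E
```

```text
t: 9.72
tool_pos: [580.8, -18.0, 133.3]
tcp_rot: [-3.14, 0.085, 0.001]
force: [0.5, 1.3, -1.0]
grip_width: 13.8
tcp [581.1 -18.  133.7] yaw [-3.11 -3.12] tilt [ 2.e-04  0.e+00 -1.e+00] q [ 0.19  0.45 -0.34  1.85  0.19  0.88 -1.86] F [-0.9 -0.4 -0.3] [0.05 0.03 0.01] 14.00666461221176 9.8167
flange top z 128.6 expected 129.1 8702
lid centre [581.7 -17.9] rms 0.19 in tool [ 0.6 -0.2  0. ]
```

```bash
python3 -m inch '[[0,0,-0.2,0,0,0,1],[0,0,-0.15,0,0,0,1],[0,0,0,0,0,0,1],[0,0,0,0,0,0,1]]' 40
python3 - <<'E'
from chk import *
run("w10")
E
```

```text
t: 10.2
tool_pos: [580.9, -18.1, 130.0]
tcp_rot: [3.14, -0.085, -0.0]
force: [-0.5, 0.0, -1.4]
grip_width: 13.9
tcp [581.  -18.1 130.2] yaw [-3.11 -3.12] tilt [ 0. -0. -1.] q [ 0.18  0.45 -0.33  1.85  0.19  0.87 -1.87] F [-0.1 -0.1 -1.2] [0.05 0.02 0.01] 13.78367332244983 10.3
flange top z 125.3 expected 125.6 10037
lid centre [590.2 -18.6] rms 3.56 in tool [ 9.2 -0.   0. ]
```

```bash
python3 -m inch '[[0,0,-0.1,0,0,0,1],[0,0,0,0,0,0,1],[0,0,0,0,0,0,1]]' 40
python3 - <<'E'
from chk import *
run("w11")
E
```

```text
t: 10.6
tool_pos: [581.3, -18.1, 129.6]
tcp_rot: [3.14, -0.086, 0.001]
force: [-0.5, -0.2, 3.0]
grip_width: 13.4
tcp [581.3 -18.1 129.5] yaw [-3.12 -3.12] tilt [ 6.e-04 -1.e-04 -1.e+00] q [ 0.18  0.45 -0.33  1.85  0.19  0.87 -1.87] F [-0.7 -0.5  4.1] [ 0.11  0.16 -0.03] 13.755061247592659 10.7
flange top z 124.6 expected 124.9 11791
lid centre [591.7 -18.6] rms 3.09 in tool [10.5 -0.1  0. ]
```

Rim on the collar (4 N contact, flange top at 125). Now I twist clockwise.

```bash
python3 -m inch '[[0,0,0,0,0,-2,1],[0,0,0,0,0,-4,1],[0,0,0,0,0,-4,1],[0,0,0,0,0,-4,1],[0,0,0,0,0,-4,1],[0,0,0,0,0,-4,1],[0,0,0,0,0,-4,1],[0,0,0,0,0,-4,1],[0,0,0,0,0,-4,1],[0,0,0,0,0,-3,1],[0,0,0,0,0,-2,1],[0,0,0,0,0,-1,1],[0,0,0,0,0,0,1],[0,0,0,0,0,0,1]]' 50
python3 - <<'E'
from chk import *
d,p,c=run("w12")
W=cloud(d);m=(np.hypot(W[...,0]-p[0],W[...,1]-p[1])<40)&(abs(W[...,2]-162)<3); q=W[m]
w,v=np.linalg.eigh(np.cov(q[:,:2].T)); print("bar",len(q),q.mean(0),np.degrees(np.arctan(v[1,1]/v[0,1])),np.sqrt(w))
E
```

```text
t: 11.92
tool_pos: [581.4, -18.0, 129.5]
tcp_rot: [-2.922, 1.153, -0.001]
force: [-0.6, 0.2, 5.1]
grip_width: 13.8
tcp [581.4 -17.9 129.5] yaw [-43.07 -43.07] tilt [ 8.e-04  2.e-04 -1.e+00] q [ 0.06  0.44 -0.18  1.86  0.1   0.85 -2.49] F [-0.5  0.8  5. ] [ 0.14  0.12 -0.  ] 13.932722153307374 12.0167
flange top z 124.7 expected 124.9 11929
lid centre [589.  -25.1] rms 2.98 in tool [10.5 -0.   0. ]
bar 3132 [587.25197254 -23.35854793 161.81078319] -43.275304204109204 [ 5.25891737 11.65639663]
```

View pics/w12.png

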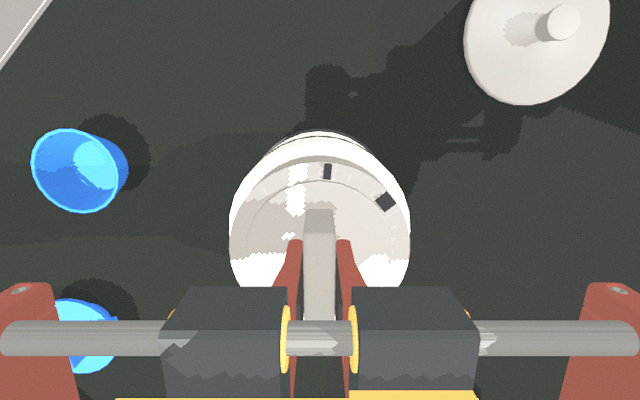

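```bash
python3 -m inch '[[0,0,0,0,0,-2.5,1],[0,0,0,0,0,-2.3,1],[0,0,0,0,0,0,1],[0,0,0,0,0,0,1],[0,0,0,0,0,0,1]]' 50
python3 - <<'E'
from chk import *
d,p,c=run("w13")
W=cloud(d);m=(np.hypot(W[...,0]-p[0],W[...,1]-p[1])<40)&(abs(W[...,2]-162)<3); q=W[m]
w,v=np.linalg.eigh(np.cov(q[:,:2].T)); print("bar",len(q),q.mean(0),np.degrees(np.arctan(v[1,1]/v[0,1])),np.sqrt(w))
g=d["img"].mean(2); k=np.zeros_like(g,bool); k[150:190,300:345]=g[150:190,300:345]<90
vv,uu=np.nonzero(k); px=(uu.mean(),vv.mean()); r=ray(d,px,120)[0]; print("rib px",px,len(uu),r,np.degrees(np.arctan2(r[1]+17.7,r[0]-581.5)),np.hypot(r[1]+17.7,r[0]-581.5))
a=d["img"][130:330,220:420,::-1]; cv2.imwrite("pics/w13c.png",cv2.resize(a,(600,600),interpolation=cv2.INTER_CUBIC))
E
```

```text
t: 12.48
tool_pos: [581.4, -18.0, 129.5]
tcp_rot: [-2.871, 1.274, -0.001]
force: [-1.5, 0.9, 6.2]
grip_width: 13.9
tcp [581.4 -18.  129.6] yaw [-47.88 -47.88] tilt [ 9.e-04  2.e-04 -1.e+00] q [ 0.05  0.44 -0.16  1.86  0.09  0.85 -2.56] F [-0.5  0.2  5. ] [ 0.16  0.09 -0.02] 13.471608859071702 12.5833
flange top z 124.7 expected 125.0 11904
lid centre [588.4 -25.8] rms 3.04 in tool [10.5  0.1  0. ]
bar 3130 [586.82549398 -23.84213471 161.84615864] -47.951312653541464 [ 5.2931024  11.62073482]
rib px (np.float64(319.5), np.float64(171.0)) 90 [611.50602046 -51.58557285 120.        ] -48.474782574325346 45.26138874196103
```

View pics/w13c.png

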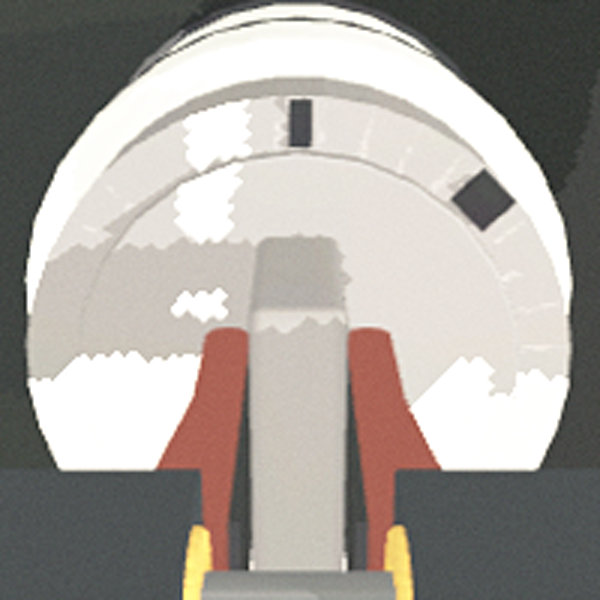

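The bar points at the rib (rib at crop (300,123), bar centred at column 300). I hold still for a moment and recheck, along with the bystanders.

```bash
python3 -m inch '[[0,0,0,0,0,0,1],[0,0,0,0,0,0,1],[0,0,0,0,0,0,1],[0,0,0,0,0,0,1],[0,0,0,0,0,0,1],[0,0,0,0,0,0,1],[0,0,0,0,0,0,1],[0,0,0,0,0,0,1]]' 50
python3 - <<'E'
from chk import *
d,p,c=run("w14")
W=cloud(d);m=(np.hypot(W[...,0]-p[0],W[...,1]-p[1])<40)&(abs(W[...,2]-162)<3); q=W[m]
w,v=np.linalg.eigh(np.cov(q[:,:2].T)); print("bar",np.degrees(np.arctan(v[1,1]/v[0,1])))
t=manip.snapshot("top")["img"][:,:,::-1]; cv2.imwrite("pics/top9.png",t)
E
```

```text
t: 13.3
tool_pos: [581.4, -18.0, 129.6]
tcp_rot: [-2.871, 1.275, -0.001]
force: [0.1, -0.5, 5.2]
grip_width: 13.6
tcp [581.4 -18.  129.5] yaw [-47.88 -47.88] tilt [ 8.e-04  2.e-04 -1.e+00] q [ 0.05  0.44 -0.16  1.86  0.09  0.85 -2.56] F [-0.3 -0.5  3.9] [ 0.12  0.15 -0.09] 13.43418753171646 13.4
flange top z 124.7 expected 124.9 12050
lid centre [588.5 -25.8] rms 3.0 in tool [10.6 -0.   0. ]
bar -48.00347677995752
```

View pics/top9.png

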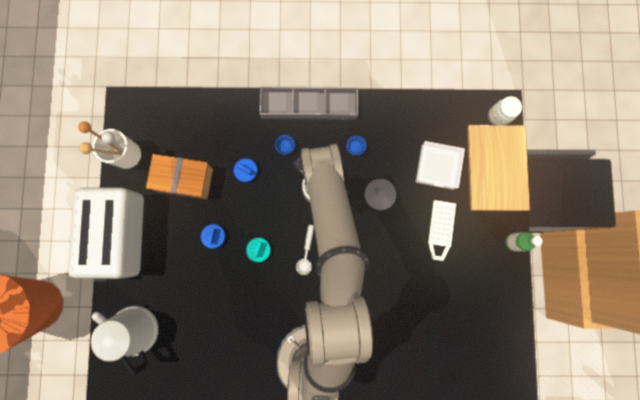

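The bystanders are where they started and the lid is holding steady. I hand in.

```bash
python3 -c "
from bench import manip
print(manip.close_job())"
```

```text
the job is handed in; nothing more can be done
None
```

The lid is on the mill, twisted clockwise to the half-way rib, and the gripper is still holding it there. I handed the job in at about 13.5 s of the 43 s allowed.

- **Fit:** I lowered the grey lid with its lugs over the slots until the rim rested on the collar. The flange top measured 124.7 mm (125 mm expected), with a light 4–5 N press.
- **Angle:** I turned it about 45° clockwise. The bar measured -48.0° and the rib between -48.1° and -48.5°, so the bar points at the rib to within about 0.5°. This is well short of the click at about 67°.
- **Holding:** The angle did not change over a further 0.8 s of holding, with the gripper on the bar at 50 N.
- **Bystanders:** In the last top picture they appear where they were at the start.

**Checks that failed or disagreed:** the lid-centre fit in the wrist camera was unusable once the flange touched the collar, because the two merged in the depth image. From then on I relied on the bar angle, height and force. Before the descent the arm was off sideways by about 2 mm twice, and I corrected it each time. The `pulse_ring` angle could not be read directly.

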